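# Pin the sample shuttle and snap the linchpin's ring shut

## Task

Lock the sample carriage to its rail: take the linchpin from its stand, put it through the hole in the carriage nose, and gently feel along with it, carriage and all, until it drops through the hidden bore in the tongue below and its collar is fully home on the carriage. Then let go of the pin and swing its sprung ring down over the nose until it snaps shut under the pin end. Never force the pin, and leave the vial, the loupe and the white chip tray alone.

Things in the scene. Friction and masses are not known exactly. Their poses are not given: they have to be found in the camera images.
- linchpin_grip (a point): Centre of the linchpin's red grip tab: 12 mm thick along its y (grip there), 18 mm along x, top 12 mm above this point, free for fingertips down to 9 mm below it. z: up along the pin. The ring points to -x, a small dark spring housing to +x. The collar (22 mm across) has its underside 22 mm below this point.
- linchpin: The linchpin with its ring, about 0.15 kg; origin at the centre of the collar's underside, axes as the grip. Ring hinge along y, 7 mm above the origin. Starts upright in a grey stand 50 mm square, 42 mm tall (foot 60 mm), collar on its top, shaft loose in the hole: lift straight up.
- linchpin_tip (a point): Lower end of the linchpin's 10 mm thick shaft, 30 mm below the collar's underside; the last 5 mm taper to 6 mm.
- ring (a joint): Angle of the pin's brass ring (rad): 0 = open, pointing to the pin's -x and 14 degrees up; grows as it swings down; 1.82 = shut, straight down past the pin end, at its stop. An over-centre spring holds it open below 0.8 and snaps it shut by itself beyond that; pushing it over at its end takes 1.5 to 4 N.
- ring_end (a point): Middle of the ring's far end, 50 mm from its hinge; wire 5 mm thick. The ring is a U, 34 mm wide between wire centres; its arms pass either side of the 24 mm wide nose and tongue. It cannot shut while the pin still stands on the tongue.
- carriage_hole (a point): Centre of the 11.5 mm hole in the carriage's flat top (z up, about 61 mm over the bench). The aluminium nose round it is 8 mm thick, 24 mm wide, and ends 28 mm from this point on the -x side. The carriage slides along x with 1 to 2 N of friction. The pin's ring must point to this frame's -x.
- shuttle_rail: Fixed rail: base 80 x 64 mm and a steel tongue, 12 mm thick, 1 mm under the carriage. The tongue's 11.5 mm bore is hidden: at the start 6 to 16 mm from the carriage hole toward its -x (the nose end), on the same line. The tongue's reach varies, so this body's place does not tell it: feel for it. The carriage can be drawn 7 mm or more past it.
- vial_mid (a point): Amber vial with a black cap, 23 mm across, 52 mm tall; point at its centre. Leave it standing.
- loupe_mid (a point): Black and clear loupe, 39 mm across, 42 mm tall; point at its centre. Leave it alone.
- tray_mid (a point): White chip tray, 51 x 51 x 8 mm, lying on the bench; point at its centre. Leave it alone.

How it is judged:
By the outcome, as a careful person would: the job done as asked, in the order asked, and still so for the second after the job is handed in, with the robot touching nothing.
It also fails if it takes over 58 s, if anything falls off the work surface, if the arm or the gripper's body presses on something with over 40 N, if the wrist force passes 120 N, or if a joint passes its speed limit or range.

## Robot

A 6-joint arm with a two-finger parallel gripper is mounted at the origin on a cart in front of the work surface, level with it; the furniture and walls round the work are solid. World frame = base frame: x ahead of the robot, y to its left, z up, the work surface at z = 0. Lengths are in m, angles in rad, forces in N, time in s.
With the tool pointing down it reaches from about 0.25 to 0.725 m from the base axis. Payload 4 kg.
Tool frame: the origin (TCP) lies at the centre of the arm's flange, where the gripper is bolted on; the fingertips stand 173 mm ahead of it and the grasp point (between the pads) lies 155 mm ahead of it (r.tip_reach is the z of the fingertips in the tool frame, in m); z points along the fingers, y is the direction in which the jaws open and shut (so a half turn about z gives the same grasp; the last joint's range is limited). The gripper opens to 85 mm and grips with 20 to 120 N. Pads are 22 mm wide; open, the fingers measure 114 mm over their backs; the gripper's body (76 mm by 85 mm) begins 54 mm behind the grasp point. The pads swing forward as they close: fully open they stand 13 mm farther back than shut.
Start: joints at [1.321, 0.241, 0.005, 1.335, 0, 1.571], TCP at [0.124, 0.484, 0.405] pointing down, gripper open.
Joint ranges: [-2.72, 2.72], [-1.05, 1.87], [-1.09, 1.28], [-1.99, 2.15], [-1.42, 1.44], [-3.14, 3.14]. Speed limits (rad/s): [2.79, 2.79, 3.14, 3.14, 3.14, 3.14].

## Interface

Orientations are given as a unit quaternion [w, x, y, z].
In Python, from rig import monitor, imaging, job, r gives the robot as it stands. The module is installed in compiled form; this text tells all that it offers.
- The arm moves only by the shell command python3 -m inch 'ROWS' [FORCE]. ROWS is JSON, a list of rows, each an object with "hand": the finger opening in cm, from 0 to 8.54; "offset": the shift along the world's x, y, z in cm, a list of three; "delta_rot": the turn, a rotation vector about the world's x, y, z in rad, a list of three. In form: [{"hand": hand, "offset": [tx, ty, tz], "delta_rot": [ax, ay, az]}, ...]. A call has 1 to 20 rows; each row is the pose to reach, as a shift and turn from the pose commanded when the call began; what a row does not reach only later rows make up. A row lasts 1/10 s, in which the tool goes at most 50 mm and 8.59 degrees, less where a joint would pass 70% of its speed; a pose out of reach is approached as far as the arm can. A call with a gripper value outside its range is refused whole. The fingers move at their own pace and stop on an object; FORCE is the grip in N (left out, the last holds). Time passes only in rows, so rows that repeat a pose let the fingers close. It gives the time, the measured TCP pose, the force and the opening at its end, in the units of the state.
- monitor.get_obs(): the state, without advancing time (a new reading comes with each control period).
- imaging.get_image(name): name is "scene" or "top" or "wrist"; returns the picture (384x512x3 uint8, red, green, blue); there is no depth.
- imaging.camera_info(name): a dict with "mtx" (3x3 intrinsics, pixels), "eye" and "orientation" of the camera in the world. Camera axes: x right, y up, looking along -z (the intrinsics and any distortion apply to the point x, -y, -z); pixel columns grow to the right and rows downward; lengths in m; the calibration is good to about 2 mm. A picture is of the moment at which its call begins: read the wrist's pose just before it. camera_info takes no time and is no camera call; for the wrist camera it gives the pose at the moment of the call.
- job.close_job(): hands the job in, once; it reports no verdict.
Trained networks look in the newest picture that a camera, given by its name, has taken for a name from the list of things; names that differ only in an ending like _2 or _b are one class to them, and where a whole thing is asked for, a point or a joint stands for the part that bears it (a point fixed in the world has none). Each returns a list of dicts, best first, with "p" (0 to 1); they miss things now and then, are a little off and sometimes report something else, mostly with a low value. They report only what shows in the picture. A call takes as long as a camera call.
- imaging.search_frame(camera, label): "xyz" ([x, y, z] in m, in the coordinates of the camera as it stood for that picture, good to about 4 mm: the middle of the surface that is visible of it).
- imaging.masks_of(camera, label): "region" (384x512 bool, what is visible of it).
- imaging.spot_point(camera, label): "xyz" ([x, y, z] in m, in the coordinates of the camera as it stood for that picture, good to about 4 mm: a listed point, or the origin of a listed thing).
The state is a dict: "t": time; "qpos": joint angles; "joint_vel": joint speeds; "tau": joint torques, N m; "position": TCP position; "tcp_rot": TCP orientation; "wrist_force": force on the tool from outside, world axes, zero at the start; "moment": the same for the moment, N m; "gripper_width": finger opening in m.
Only numpy, scipy, OpenCV 4.12 (cv2) and the standard library are available. Lean on these libraries where they do the work, as an engineer would, in place of code of your own. Each camera call takes 0.05 s, during which the arm holds its last target.

## Working session

There is one attempt and no reset: what is moved stays moved. The work goes in short steps, Python scripts to look and compute and a shell command to move; the robot and the scene stay as the last step left them, time stands still between calls to the robot, and variables do not carry over. Pictures are saved under pics/ and viewed, and the job is handed in when it is done.

```bash
mkdir -p pics; cat > h.py <<'E'
import numpy as np, cv2
from rig import monitor, imaging, job, r
from scipy.spatial.transform import Rotation as R
def Rq(q): return R.from_quat([q[1],q[2],q[3],q[0]])
def cam(n):
    c=imaging.camera_info(n); return np.array(c["mtx"]),np.array(c["eye"]),c["orientation"],c
def towld(n,p):
    K,e,o,c=cam(n); 
    o=np.array(o); M=o if o.shape==(3,3) else Rq(o).as_matrix()
    return e+M@np.array(p)
def proj(n,p):
    K,e,o,c=cam(n); o=np.array(o); M=o if o.shape==(3,3) else Rq(o).as_matrix()
    q=M.T@(np.array(p)-e); q=np.array([q[0],-q[1],-q[2]]); u=K@q; return u[:2]/u[2]
def ray(n,uv,z):
    K,e,o,c=cam(n); o=np.array(o); M=o if o.shape==(3,3) else Rq(o).as_matrix()
    d=np.linalg.inv(K)@np.array([uv[0],uv[1],1]); d=M@np.array([d[0],-d[1],-d[2]])
    return e+d*(z-e[2])/d[2]
def snap(n,f,crop=None,s=1):
    im=imaging.get_image(n)
    b=im[:,:,::-1]
    if crop: b=b[crop[1]:crop[3],crop[0]:crop[2]]
    if s!=1: b=cv2.resize(b,None,fx=s,fy=s,interpolation=cv2.INTER_CUBIC)
    cv2.imwrite("pics/"+f,b); return im
E
python3 - <<'E'
from h import *
o=monitor.get_obs(); print(o)
for n in ["scene","top","wrist"]:
    print(cam(n)[3]); snap(n,n+"0.png")
for n in ["scene","top"]:
    for l in ["linchpin_grip","linchpin","linchpin_tip","ring_end","carriage_hole","shuttle_rail","vial_mid","loupe_mid","tray_mid"]:
        d=imaging.spot_point(n,l)
        print(n,l,[(round(x["p"],2),towld(n,x["xyz"]).round(4).tolist()) for x in d[:2]])
E
```

```text
{'t': 0.0, 'qpos': array([1.32101191e+00, 2.41422362e-01, 3.74399922e-03, 1.33518496e+00,
       1.06580028e-05, 1.57080731e+00]), 'joint_vel': array([-1.13257591e-03,  1.10766124e-03, -7.86344683e-04,  5.66029786e-04,
       -6.87444095e-04, -5.72429792e-05]), 'tau': array([-6.32616229e-04, -3.72317183e+01,  2.52408224e+01,  1.69056054e-02,
       -8.87344027e-05, -1.37940953e-05]), 'position': array([0.12353233, 0.48423287, 0.40381543]), 'tcp_rot': array([-1.34022442e-04,  1.24573173e-01,  9.92209885e-01, -1.02478528e-03]), 'wrist_force': array([0.19812537, 0.66892704, 0.25696542]), 'moment': array([0.00060549, 0.01861673, 0.03119363]), 'gripper_width': 0.08544133712618288}
{'mtx': array([[496.9116485 ,   0.        , 256.73848788],
       [  0.        , 496.9116485 , 189.15884212],
       [  0.        ,   0.        ,   1.        ]]), 'eye': array([-0.02316834, -0.80809055,  0.57870771]), 'orientation': array([ 0.824869  ,  0.44910034, -0.17506512, -0.29538486])}
{'mtx': array([[373.74114851,   0.        , 248.37739962],
       [  0.        , 373.74114851, 188.4238711 ],
       [  0
[... 732 characters left out ...]
72, [0.4669, -0.2943, 0.0637])]
scene shuttle_rail []
scene vial_mid [(0.89, [0.5809, -0.3988, 0.0246])]
scene loupe_mid [(0.66, [0.4112, 0.0315, 0.0203])]
scene tray_mid [(0.96, [0.3907, -0.3917, 0.0045])]
top linchpin_grip [(0.68, [0.3896, -0.0584, 0.0595]), (0.55, [0.4299, -0.0756, 0.065])]
top linchpin [(0.52, [0.438, -0.0749, 0.0446]), (0.16, [0.3862, -0.0584, 0.058])]
top linchpin_tip []
top ring_end [(0.58, [0.3866, -0.0582, 0.0583])]
top carriage_hole [(0.64, [0.4666, -0.3036, 0.0651])]
top shuttle_rail [(0.86, [0.4533, -0.2969, -0.0009])]
top vial_mid [(0.55, [0.5824, -0.3973, 0.0258])]
top loupe_mid [(0.52, [0.4086, 0.0259, 0.0158])]
top tray_mid [(0.73, [0.4372, -0.0725, 0.0437])]
```

View pics/scene0.png

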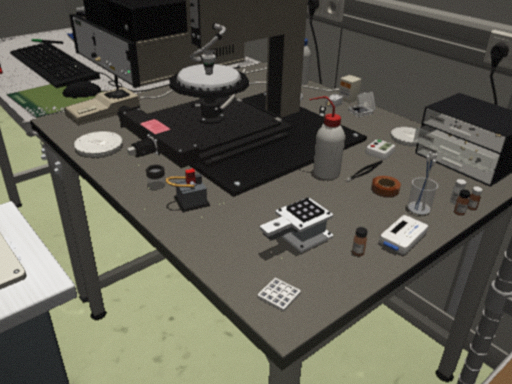

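View pics/top0.png

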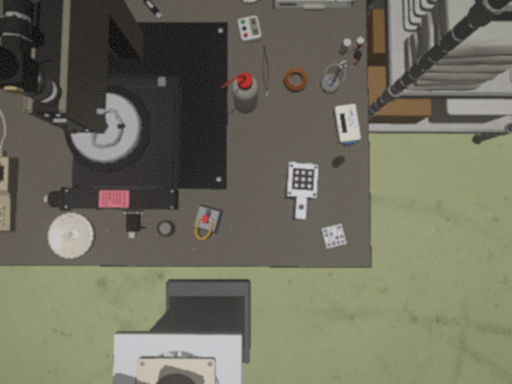

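```bash
python3 - <<'E'
import cv2
a=cv2.imread("pics/top0.png")[100:390,60:400]; 
cv2.imwrite("pics/top0z.png",cv2.resize(a[:, :][60:290,80:340][:150],None,fx=3,fy=3,interpolation=2))
b=cv2.imread("pics/scene0.png"); print(b.shape)
E
```

```text
(384, 512, 3)
```

The scene and top views show the pin in its stand (top px ~207,217) with its ring pointing towards the robot. The carriage nose also points towards the robot, with its hole at ~(301,207). The tray is at (334,236), the vial at (338,160) and the loupe at (165,228).

```bash
python3 - <<'E'
import cv2
a=cv2.imread("pics/top0.png")[150:250,180:360]
cv2.imwrite("pics/top0z.png",cv2.resize(a,None,fx=4.4,fy=4.4,interpolation=2))
from h import *
for uv in [(302,207),(301,219),(301,190)]: print(ray("top",uv,0.061))
for uv in [(207,218),(199,238)]: print(ray("top",uv,0.065))
o=monitor.get_obs(); print(Rq(o["tcp_rot"]).as_matrix().round(3)); print(np.linalg.norm(o['qpos']))
K,e,q,c=cam("wrist"); M=Rq(o["tcp_rot"]).as_matrix()
print("cam in tool",M.T@(e-o["position"]), (M.T@Rq(q).as_matrix()).round(3))
E
```

```text
[ 0.46374063 -0.30335148  0.061     ]
[ 0.43526523 -0.30082666  0.061     ]
[ 0.5042816  -0.30118426  0.061     ]
[ 0.43650715 -0.07791874  0.065     ]
[ 0.38937317 -0.0596512   0.065     ]
[[-0.969  0.247  0.   ]
 [ 0.247  0.969  0.   ]
 [-0.     0.    -1.   ]]
2.4603239235864804
cam in tool [0.06938081 0.00030654 0.03066672] [[-0.     0.962  0.275]
 [ 1.     0.     0.001]
 [ 0.001  0.275 -0.962]]
```

View pics/top0z.png

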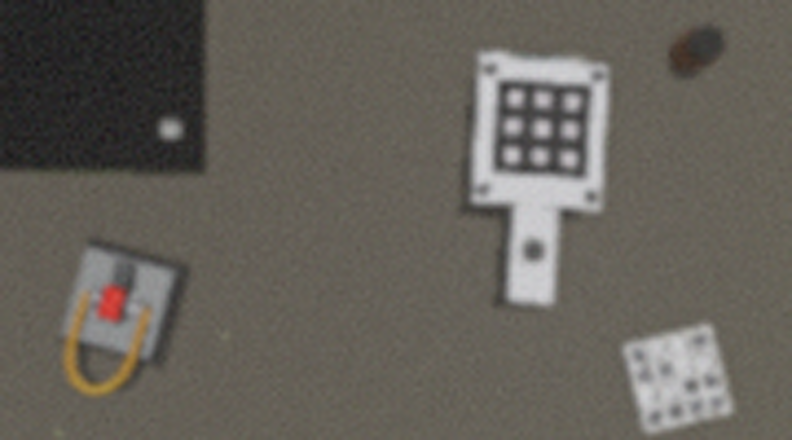

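The hand's yaw already nearly matches the pin's. I'll move above the pin for a wrist view.

```bash
python3 -m inch '[{"hand":4,"offset":[4,-7,0],"delta_rot":[0,0,0]},{"hand":4,"offset":[31.2,-56,-8],"delta_rot":[0,0,0]},{"hand":4,"offset":[31.2,-56,-8],"delta_rot":[0,0,0]},{"hand":4,"offset":[31.2,-56,-8],"delta_rot":[0,0,0]},{"hand":4,"offset":[31.2,-56,-8],"delta_rot":[0,0,0]},{"hand":4,"offset":[31.2,-56,-8],"delta_rot":[0,0,0]},{"hand":4,"offset":[31.2,-56,-8],"delta_rot":[0,0,0]},{"hand":4,"offset":[31.2,-56,-8],"delta_rot":[0,0,0]},{"hand":4,"offset":[31.2,-56,-8],"delta_rot":[0,0,0]},{"hand":4,"offset":[31.2,-56,-8],"delta_rot":[0,0,0]},{"hand":4,"offset":[31.2,-56,-8],"delta_rot":[0,0,0]},{"hand":4,"offset":[31.2,-56,-8],"delta_rot":[0,0,0]},{"hand":4,"offset":[31.2,-56,-8],"delta_rot":[0,0,0]},{"hand":4,"offset":[31.2,-56,-8],"delta_rot":[0,0,0]},{"hand":4,"offset":[31.2,-56,-8],"delta_rot":[0,0,0]},{"hand":4,"offset":[31.2,-56,-8],"delta_rot":[0,0,0]},{"hand":4,"offset":[31.2,-56,-8],"delta_rot":[0,0,0]},{"hand":4,"offset":[31.2,-56,-8],"delta_rot":[0,0,0]}]' 30
python3 - <<'E'
from h import *
o=monitor.get_obs(); print(o["t"],o["position"],o["joint_vel"].round(3),r.tip_reach)
snap("wrist","w1.png")
print(Rq(o["tcp_rot"]).as_matrix().round(3))
for l in ["linchpin_grip","linchpin","ring_end"]:
    d=imaging.spot_point("wrist",l)
    print(l,[(round(x["p"],2),towld("wrist",x["xyz"]).round(4).tolist()) for x in d[:2]])
E
```

```text
t: 2.85
position: [0.4353, -0.0744, 0.3251]
tcp_rot: [0.0, 0.123, 0.992, 0.0]
wrist_force: [0.0, 0.4, -0.2]
gripper_width: 0.04
2.85 [ 0.43526683 -0.0743758   0.32508133] [-0.004  0.001  0.003  0.    -0.002 -0.001] 0.1734
[[-0.97   0.245  0.001]
 [ 0.245  0.97  -0.   ]
 [-0.001  0.    -1.   ]]
linchpin_grip [(0.66, [0.4405, -0.0747, 0.0644])]
linchpin [(0.73, [0.4386, -0.0743, 0.0403])]
ring_end [(0.86, [0.391, -0.0602, 0.0603])]
```

View pics/w1.png

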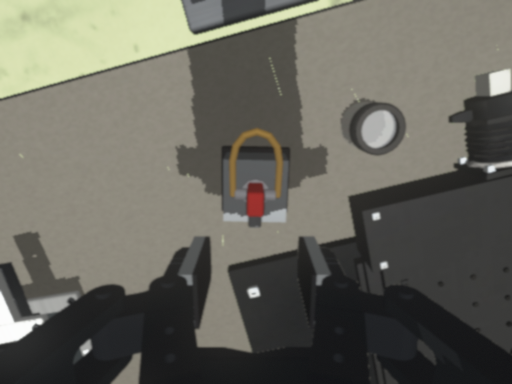

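```bash
python3 - <<'E'
from h import *
a=cv2.imread("pics/w1.png")[115:245,195:320]
cv2.imwrite("pics/w1z.png",cv2.resize(a,None,fx=4.5,fy=4.5,interpolation=2))
for uv,z in [((256,200),.076),((256,192),.076),((256,133),.066),((254,156),.066),((222,217),.042),((288,215),.042)]: print(uv,ray("wrist",uv,z))
p=np.array([.4375,-.0755,.076]);print(proj("wrist",p),proj("scene",p),proj("top",p))
E
```

```text
(256, 200) [ 0.4337153  -0.07289965  0.076     ]
(256, 192) [ 0.42822368 -0.07151356  0.076     ]
(256, 133) [ 0.39091707 -0.06204374  0.066     ]
(254, 156) [ 0.40572646 -0.06719816  0.066     ]
(222, 217) [ 0.45099317 -0.10510884  0.042     ]
(288, 215) [ 0.46232296 -0.0536065   0.042     ]
[253.67144766 206.01259059] [190.59565582 170.69379828] [205.41999789 217.59598768]
```

View pics/w1z.png

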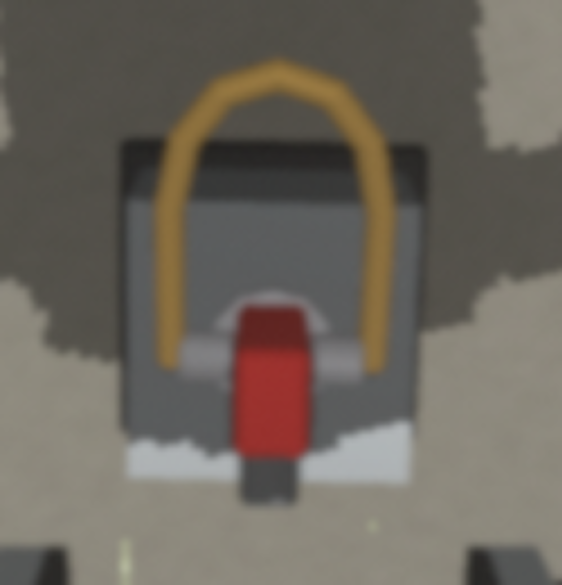

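Tab top face centre is ~px (256,204), which gives x≈0.437, y≈−0.074. The yaw is aligned. I'll descend and grip.

```bash
python3 -m inch '[{"hand":4,"offset":[0.2,0.05,-3],"delta_rot":[0,0,0]},{"hand":4,"offset":[0.2,0.05,-6],"delta_rot":[0,0,0]},{"hand":4,"offset":[0.2,0.05,-8.5],"delta_rot":[0,0,0]},{"hand":4,"offset":[0.2,0.05,-9.5],"delta_rot":[0,0,0]},{"hand":4,"offset":[0.2,0.05,-9.5],"delta_rot":[0,0,0]},{"hand":4,"offset":[0.2,0.05,-9.5],"delta_rot":[0,0,0]},{"hand":0.8,"offset":[0.2,0.05,-9.5],"delta_rot":[0,0,0]},{"hand":0.8,"offset":[0.2,0.05,-9.5],"delta_rot":[0,0,0]},{"hand":0.8,"offset":[0.2,0.05,-9.5],"delta_rot":[0,0,0]},{"hand":0.8,"offset":[0.2,0.05,-9.5],"delta_rot":[0,0,0]},{"hand":0.8,"offset":[0.2,0.05,-9.5],"delta_rot":[0,0,0]}]' 50
python3 - <<'E'
from h import *
o=monitor.get_obs(); print(o["wrist_force"],o["position"])
snap("wrist","w2.png")
E
```

```text
t: 4.15
position: [0.4383, -0.0751, 0.231]
tcp_rot: [0.001, 0.125, 0.992, -0.0]
wrist_force: [-0.7, 0.5, 6.3]
gripper_width: 0.0111
[-0.70947212  0.47377639  6.28983877] [ 0.43827929 -0.07511866  0.23096346]
```

View pics/w2.png

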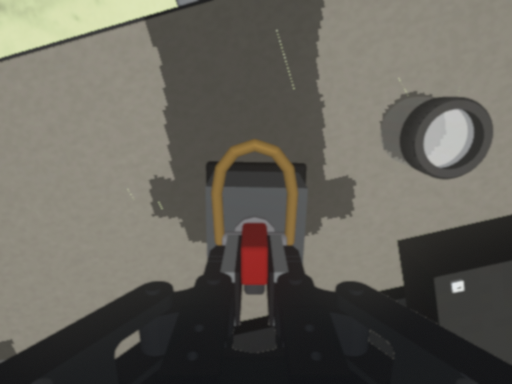

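The pin is gripped (opening 11 mm). I'll lift it straight up and look.

```bash
python3 -m inch '[{"hand":0.8,"offset":[0,0,0.5],"delta_rot":[0,0,0]},{"hand":0.8,"offset":[0,0,2],"delta_rot":[0,0,0]},{"hand":0.8,"offset":[0,0,5],"delta_rot":[0,0,0]},{"hand":0.8,"offset":[0,0,9],"delta_rot":[0,0,0]},{"hand":0.8,"offset":[0,0,11],"delta_rot":[0,0,0]},{"hand":0.8,"offset":[0,0,11],"delta_rot":[0,0,0]},{"hand":0.8,"offset":[0,0,11],"delta_rot":[0,0,0]}]' 50
python3 - <<'E'
from h import *
o=monitor.get_obs(); print(o["wrist_force"],o["position"])
snap("wrist","w3.png"); snap("scene","s3.png",(120,80,300,220),4.4)
for n in ["scene","wrist"]:
  for l in ["linchpin_grip","linchpin","linchpin_tip"]:
    d=imaging.spot_point(n,l)
    print(n,l,[(round(x["p"],2),towld(n,x["xyz"]).round(4).tolist()) for x in d[:2]])
E
```

```text
t: 4.9
position: [0.4373, -0.075, 0.3393]
tcp_rot: [-0.0, 0.125, 0.992, 0.0]
wrist_force: [-0.3, 0.4, -1.9]
gripper_width: 0.0107
[-0.32459783  0.40159246 -1.90506588] [ 0.43728798 -0.07497299  0.33932918]
scene linchpin_grip [(0.83, [0.4331, -0.0717, 0.1721])]
scene linchpin [(0.27, [0.4136, 0.031, 0.0219])]
scene linchpin_tip [(0.57, [0.4318, -0.0749, 0.121])]
wrist linchpin_grip [(0.83, [0.4344, -0.0739, 0.1742])]
wrist linchpin [(0.84, [0.4362, -0.0743, 0.1493])]
wrist linchpin_tip []
```

View pics/w3.png

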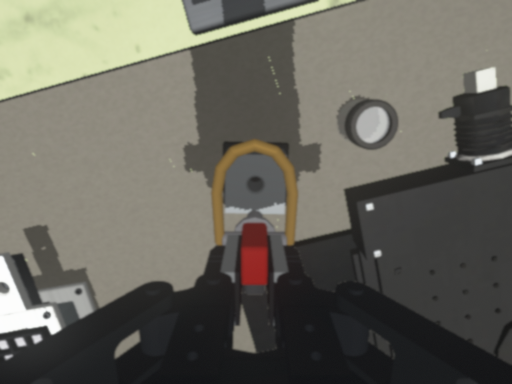

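View pics/s3.png

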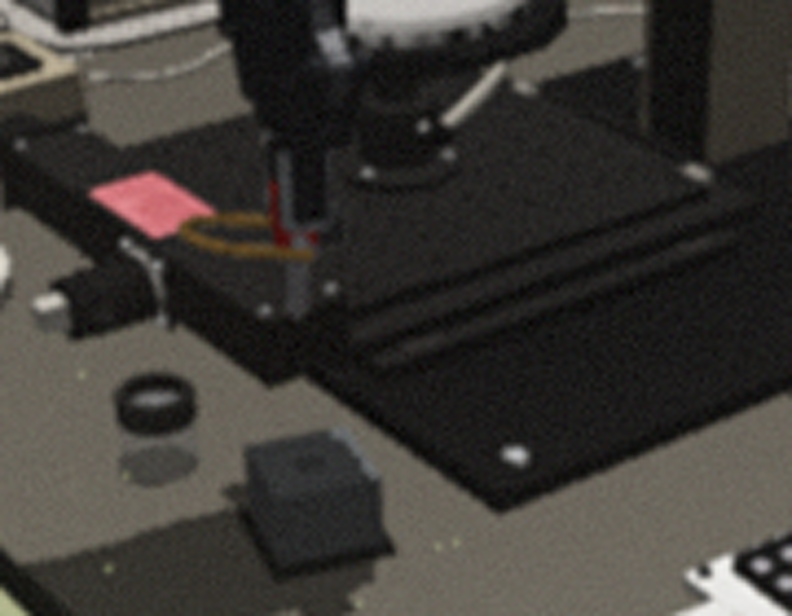

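```bash
python3 - <<'E'
from h import *
f=lambda u,v:(180+u/4.4,150+v/4.4)
for a,b in [((480,52),(470,205)),((609,65),(602,210)),((513,208),(505,302)),((559,208),(553,304)),((470,205),(602,210)),((505,302),(553,304))]:
    A=ray("top",f(*a),.061);B=ray("top",f(*b),.061);d=A-B; print(d.round(4),np.degrees(np.arctan2(d[1],d[0])))
print(ray("wrist",(255,184),.042), ray("top",f(534,250),.061),ray("top",f(529,303),.061))
a=cv2.imread("pics/w3.png")[140:300,200:310]
cv2.imwrite("pics/w3z.png",cv2.resize(a,None,fx=3.7,fy=3.7,interpolation=2))
E
```

```text
[ 0.0836 -0.0057  0.    ] -3.86902634745309
[ 0.0791 -0.0045  0.    ] -3.229647354393625
[ 0.0508 -0.0045  0.    ] -5.099037233012472
[ 0.0519 -0.0036  0.    ] -3.9307088810450104
[0.0024 0.0714 0.    ] 88.09823182672946
[0.0009 0.0259 0.    ] 87.9145541685945
[ 0.43591587 -0.07366048  0.042     ] [ 0.46416544 -0.30184091  0.061     ] [ 0.43557846 -0.29899548  0.061     ]
```

View pics/w3z.png

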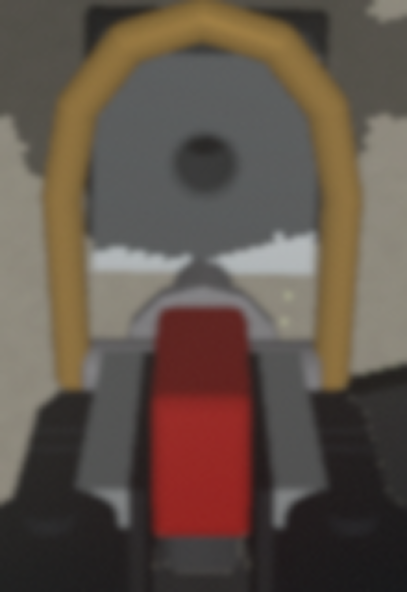

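```bash
python3 -m inch '[{"hand":0.8,"offset":[0.5,-3,1],"delta_rot":[0,0,0.05]},{"hand":0.8,"offset":[1,-8,1.9],"delta_rot":[0,0,0.1]},{"hand":0.8,"offset":[2,-13,1.9],"delta_rot":[0,0,0.15]},{"hand":0.8,"offset":[2.75,-18,1.9],"delta_rot":[0,0,0.187]},{"hand":0.8,"offset":[2.75,-21.5,1.9],"delta_rot":[0,0,0.187]},{"hand":0.8,"offset":[2.75,-22.6,1.9],"delta_rot":[0,0,0.187]},{"hand":0.8,"offset":[2.75,-22.6,1.9],"delta_rot":[0,0,0.187]},{"hand":0.8,"offset":[2.75,-22.6,1.9],"delta_rot":[0,0,0.187]},{"hand":0.8,"offset":[2.75,-22.6,1.9],"delta_rot":[0,0,0.187]}]' 50
python3 - <<'E'
from h import *
o=monitor.get_obs(); print(o["wrist_force"],o["position"],o["joint_vel"].round(3))
snap("wrist","w4.png"); 
a=cv2.imread("pics/w4.png")[120:300,170:350]
cv2.imwrite("pics/w4z.png",cv2.resize(a,None,fx=3.3,fy=3.3,interpolation=2))
for l in ["carriage_hole"]:
    d=imaging.spot_point("wrist",l)
    print(l,[(round(x["p"],2),towld("wrist",x["xyz"]).round(4).tolist()) for x in d[:2]])
E
```

```text
t: 6.2
position: [0.4651, -0.2995, 0.3586]
tcp_rot: [-0.0, 0.03, 1.0, 0.0]
wrist_force: [0.5, 0.1, -1.8]
gripper_width: 0.0105
[ 0.48078932  0.14309504 -1.78744988] [ 0.46514023 -0.29952193  0.35864504] [ 0.006 -0.006  0.001 -0.003 -0.002 -0.002]
carriage_hole [(0.88, [0.4658, -0.3007, 0.0596])]
```

View pics/w4.png

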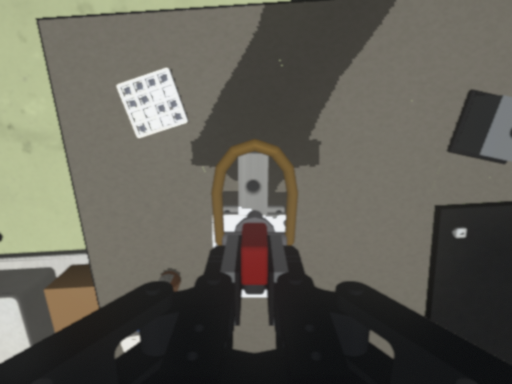

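View pics/w4z.png

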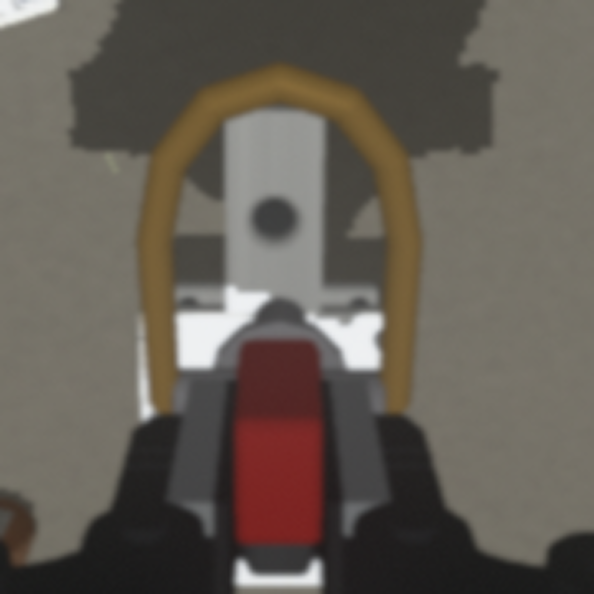

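Hole at px (253,186); the stand-hole reference was (255.4,184). I'll shift +x ~3 mm and −y ~2 mm and lower the tip to just above the nose.

```bash
python3 -m inch '[{"hand":0.8,"offset":[0.32,-0.2,-2],"delta_rot":[0,0,0]},{"hand":0.8,"offset":[0.32,-0.2,-5],"delta_rot":[0,0,0]},{"hand":0.8,"offset":[0.32,-0.2,-7],"delta_rot":[0,0,0]},{"hand":0.8,"offset":[0.32,-0.2,-7],"delta_rot":[0,0,0]},{"hand":0.8,"offset":[0.32,-0.2,-7],"delta_rot":[0,0,0]},{"hand":0.8,"offset":[0.32,-0.2,-7],"delta_rot":[0,0,0]}]' 50
python3 - <<'E'
from h import *
snap("wrist","w5.png");snap("scene","s5.png")
o=monitor.get_obs(); print(o["wrist_force"],o["position"],o["joint_vel"].round(3))
a=cv2.imread("pics/w5.png")[140:300,190:320]
b=cv2.imread("pics/s5.png")[150:260,240:350]
cv2.imwrite("pics/w5z.png",np.hstack([cv2.resize(a,(400,492),interpolation=2),cv2.resize(b,(400,400),interpolation=2)[:492] if 0 else cv2.copyMakeBorder(cv2.resize(b,(400,400),interpolation=2),0,92,0,0,0)]))
E
```

```text
t: 6.9
position: [0.469, -0.303, 0.2904]
tcp_rot: [0.001, 0.031, 1.0, -0.001]
wrist_force: [-0.5, -0.5, -1.3]
gripper_width: 0.0105
[ 0.20545816  0.54083585 -0.7968053 ] [ 0.46890958 -0.30317728  0.29040065] [-0.001  0.001 -0.005 -0.002 -0.     0.   ]
```

View pics/w5z.png

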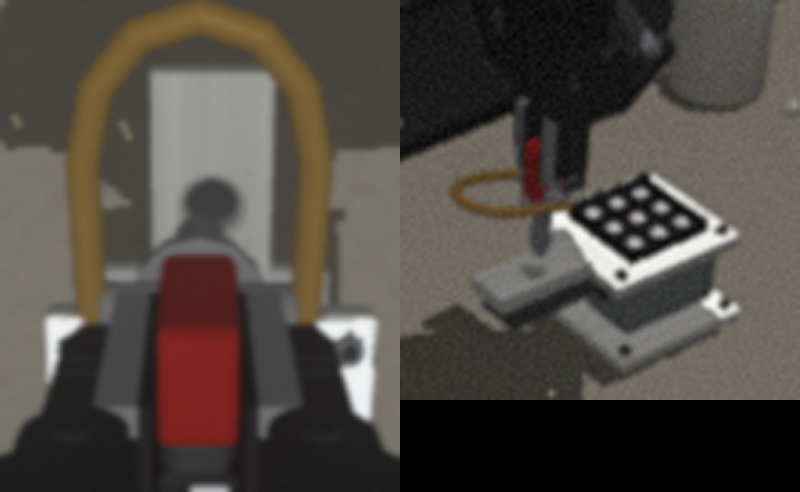

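In the wrist view the hole sits ~1.6 mm to +y of the pin axis (the arm overshot y). I'll correct that and come closer.

```bash
python3 -m inch '[{"hand":0.8,"offset":[-0.06,0.16,-0.3],"delta_rot":[0,0,0]},{"hand":0.8,"offset":[-0.06,0.16,-0.6],"delta_rot":[0,0,0]},{"hand":0.8,"offset":[-0.06,0.16,-0.6],"delta_rot":[0,0,0]},{"hand":0.8,"offset":[-0.06,0.16,-0.6],"delta_rot":[0,0,0]},{"hand":0.8,"offset":[-0.06,0.16,-0.6],"delta_rot":[0,0,0]}]' 50
python3 - <<'E'
from h import *
snap("wrist","w6.png");snap("scene","s6.png");snap("top","t6.png")
o=monitor.get_obs(); print(o["wrist_force"],o["position"],o["joint_vel"].round(3))
a=cv2.imread("pics/w6.png")[140:300,190:320]
b=cv2.imread("pics/s6.png")[190:245,260:315]
cv2.imwrite("pics/w6z.png",np.hstack([cv2.resize(a,(400,492),interpolation=2),cv2.copyMakeBorder(cv2.resize(b,(400,400),interpolation=2),0,92,0,0,0)]))
E
```

```text
t: 7.5
position: [0.4677, -0.3015, 0.2827]
tcp_rot: [-0.0, 0.031, 1.0, -0.0]
wrist_force: [0.2, -0.6, -1.1]
gripper_width: 0.011
[-0.29628657 -0.50642601 -2.10229907] [ 0.46774573 -0.3014582   0.28274548] [-0.001  0.001  0.     0.001  0.    -0.   ]
```

View pics/w6z.png

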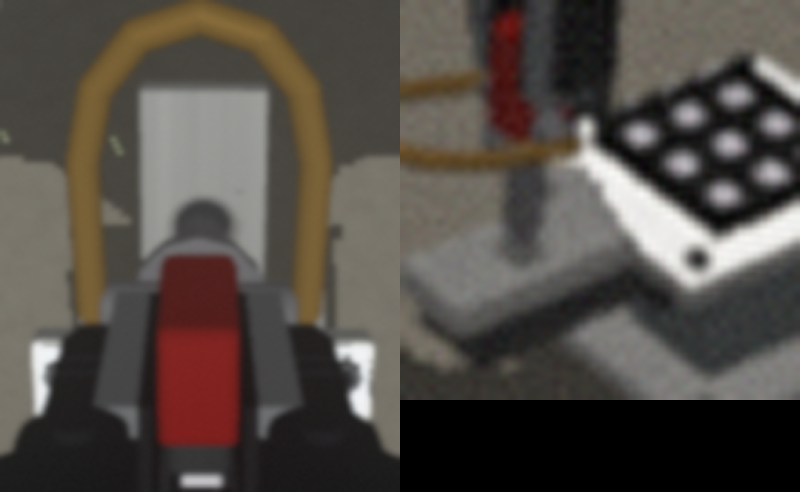

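```bash
python3 -m inch '[{"hand":0.8,"offset":[0,0,-0.2],"delta_rot":[0,0,0]},{"hand":0.8,"offset":[0,0,-0.4],"delta_rot":[0,0,0]},{"hand":0.8,"offset":[0,0,-0.5],"delta_rot":[0,0,0]},{"hand":0.8,"offset":[0,0,-0.5],"delta_rot":[0,0,0]}]' 50
```

```text
t: 8.05
position: [0.4676, -0.3013, 0.2774]
tcp_rot: [-0.0, 0.031, 1.0, 0.0]
wrist_force: [0.1, -0.5, -1.4]
gripper_width: 0.0108
```

```bash
python3 -m inch '[{"hand":0.8,"offset":[0,0,-0.2],"delta_rot":[0,0,0]},{"hand":0.8,"offset":[0,0,-0.35],"delta_rot":[0,0,0]},{"hand":0.8,"offset":[0,0,-0.35],"delta_rot":[0,0,0]},{"hand":0.8,"offset":[0,0,-0.35],"delta_rot":[0,0,0]}]' 50
```

```text
t: 8.45
position: [0.4678, -0.3013, 0.2741]
tcp_rot: [0.0, 0.031, 1.0, 0.0]
wrist_force: [0.2, 0.3, -3.1]
gripper_width: 0.0108
```

```bash
python3 -m inch '[{"hand":0.8,"offset":[0,0,-0.15],"delta_rot":[0,0,0]},{"hand":0.8,"offset":[0,0,-0.25],"delta_rot":[0,0,0]},{"hand":0.8,"offset":[0,0,-0.25],"delta_rot":[0,0,0]},{"hand":0.8,"offset":[0,0,-0.25],"delta_rot":[0,0,0]}]' 50
python3 -c "
from h import *
snap('scene','s7.png',(255,180,320,245),8)"
```

```text
t: 8.85
position: [0.4678, -0.3014, 0.2716]
tcp_rot: [0.0, 0.031, 1.0, 0.0]
wrist_force: [1.9, -0.1, -2.2]
gripper_width: 0.0111
```

View pics/s7.png

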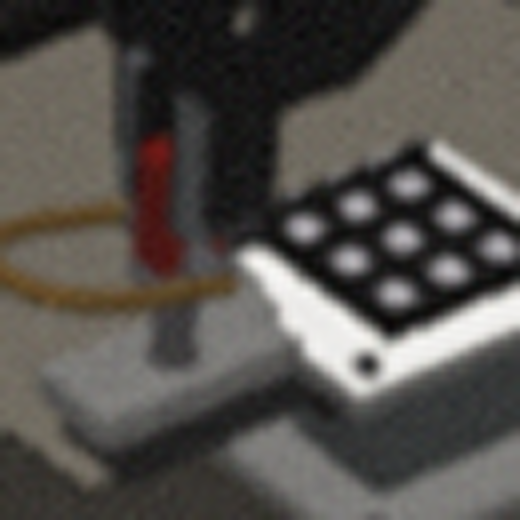

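The pin is in the hole. I'll continue gently until it touches the tongue.

```bash
python3 -m inch '[{"hand":0.8,"offset":[0,0,-0.1],"delta_rot":[0,0,0]},{"hand":0.8,"offset":[0,0,-0.1],"delta_rot":[0,0,0]},{"hand":0.8,"offset":[0,0,-0.1],"delta_rot":[0,0,0]}]' 50
```

```text
t: 9.2
position: [0.4678, -0.3014, 0.271]
tcp_rot: [0.0, 0.031, 1.0, -0.0]
wrist_force: [0.4, 0.6, 0.8]
gripper_width: 0.0106
```

Light contact with the tongue (~3 N). I'll draw the carriage towards −x.

```bash
python3 -m inch '[{"hand":0.8,"offset":[-0.1,0.006,0],"delta_rot":[0,0,0]},{"hand":0.8,"offset":[-0.2,0.012,0],"delta_rot":[0,0,0]},{"hand":0.8,"offset":[-0.3,0.018,0],"delta_rot":[0,0,0]},{"hand":0.8,"offset":[-0.4,0.025,0],"delta_rot":[0,0,0]},{"hand":0.8,"offset":[-0.4,0.025,0],"delta_rot":[0,0,0]}]' 50
```

```text
t: 9.7
position: [0.4637, -0.3012, 0.271]
tcp_rot: [0.0, 0.031, 1.0, -0.0]
wrist_force: [1.9, 1.5, 1.7]
gripper_width: 0.0104
```

```bash
python3 -m inch '[{"hand":0.8,"offset":[-0.1,0.006,0],"delta_rot":[0,0,0]},{"hand":0.8,"offset":[-0.15,0.009,0],"delta_rot":[0,0,0]},{"hand":0.8,"offset":[-0.15,0.009,0],"delta_rot":[0,0,0]}]' 50
python3 -m inch '[{"hand":0.8,"offset":[-0.1,0.006,0],"delta_rot":[0,0,0]},{"hand":0.8,"offset":[-0.15,0.009,0],"delta_rot":[0,0,0]},{"hand":0.8,"offset":[-0.15,0.009,0],"delta_rot":[0,0,0]}]' 50
```

```text
t: 10.0
position: [0.462, -0.301, 0.2707]
tcp_rot: [-0.0, 0.031, 1.0, 0.0]
wrist_force: [1.2, 0.1, 0.3]
gripper_width: 0.0108
t: 10.3
position: [0.4602, -0.3009, 0.2703]
tcp_rot: [-0.001, 0.032, 1.0, 0.0]
wrist_force: [0.2, 1.2, 0.1]
gripper_width: 0.0107
```

```bash
python3 -m inch '[{"hand":0.8,"offset":[0,0,-0.05],"delta_rot":[0,0,0]},{"hand":0.8,"offset":[0,0,-0.05],"delta_rot":[0,0,0]}]' 50
python3 -c "
from h import *
for i in range(1):
  o=monitor.get_obs(); print(o['wrist_force'],o['position'],o['moment'])"
```

```text
t: 10.5
position: [0.4603, -0.3009, 0.2698]
tcp_rot: [-0.001, 0.031, 1.0, 0.0]
wrist_force: [0.4, 0.8, -1.7]
gripper_width: 0.0113
[ 0.38007435  0.8373761  -1.70831571] [ 0.46033583 -0.30093755  0.26975116] [ 0.11398237 -0.04854388  0.08360648]
```

```bash
python3 -m inch '[{"hand":0.8,"offset":[0,0,-0.1],"delta_rot":[0,0,0]},{"hand":0.8,"offset":[0,0,-0.1],"delta_rot":[0,0,0]},{"hand":0.8,"offset":[0,0,-0.1],"delta_rot":[0,0,0]}]' 50
```

```text
t: 10.8
position: [0.4605, -0.301, 0.269]
tcp_rot: [-0.0, 0.031, 1.0, -0.0]
wrist_force: [0.5, 0.7, -0.7]
gripper_width: 0.0107
```

```bash
python3 -m inch '[{"hand":0.8,"offset":[-0.05,0.003,-0.05],"delta_rot":[0,0,0]},{"hand":0.8,"offset":[-0.1,0.006,-0.1],"delta_rot":[0,0,0]},{"hand":0.8,"offset":[-0.1,0.006,-0.1],"delta_rot":[0,0,0]},{"hand":0.8,"offset":[-0.1,0.006,-0.1],"delta_rot":[0,0,0]}]' 50
```

```text
t: 11.2
position: [0.4598, -0.3009, 0.2682]
tcp_rot: [0.0, 0.031, 1.0, 0.0]
wrist_force: [0.8, 0.5, -1.7]
gripper_width: 0.0108
```

```bash
python3 -m inch '[{"hand":0.8,"offset":[-0.05,0.003,-0.1],"delta_rot":[0,0,0]},{"hand":0.8,"offset":[-0.05,0.003,-0.15],"delta_rot":[0,0,0]},{"hand":0.8,"offset":[-0.05,0.003,-0.15],"delta_rot":[0,0,0]}]' 50
```

```text
t: 11.5
position: [0.4593, -0.3008, 0.2667]
tcp_rot: [0.0, 0.031, 1.0, 0.0]
wrist_force: [0.9, 1.4, -0.3]
gripper_width: 0.0106
```

```bash
python3 -m inch '[{"hand":0.8,"offset":[0,0,-0.1],"delta_rot":[0,0,0]},{"hand":0.8,"offset":[0,0,-0.2],"delta_rot":[0,0,0]},{"hand":0.8,"offset":[0,0,-0.2],"delta_rot":[0,0,0]}]' 50
python3 -c "
from h import *
o=monitor.get_obs(); print(o['wrist_force'],o['position'],o['moment'])
snap('scene','s8.png',(255,180,320,245),8)"
```

```text
t: 11.8
position: [0.4592, -0.3008, 0.2645]
tcp_rot: [-0.0, 0.031, 1.0, 0.0]
wrist_force: [0.1, 2.1, -1.1]
gripper_width: 0.0106
[ 0.12180259  2.06097471 -1.06508095] [ 0.45916663 -0.30083751  0.26450652] [ 0.25286476 -0.30719296  0.01286055]
```

View pics/s8.png

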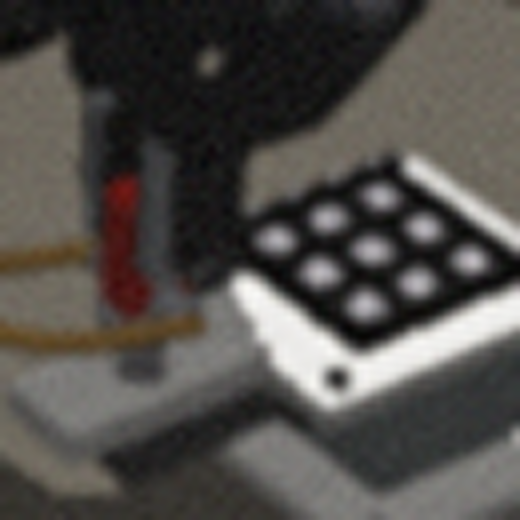

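```bash
python3 -m inch '[{"hand":0.8,"offset":[0,0.03,-0.1],"delta_rot":[0,0,0]},{"hand":0.8,"offset":[0,0.03,-0.2],"delta_rot":[0,0,0]},{"hand":0.8,"offset":[0,0.03,-0.3],"delta_rot":[0,0,0]},{"hand":0.8,"offset":[0,0.03,-0.3],"delta_rot":[0,0,0]}]' 50
python3 -c "
from h import *
o=monitor.get_obs(); print(o['wrist_force'],o['position'],o['moment'])"
```

```text
t: 12.25
position: [0.4591, -0.3007, 0.2615]
tcp_rot: [-0.0, 0.031, 1.0, -0.0]
wrist_force: [1.1, -0.5, -1.6]
gripper_width: 0.0107
[ 1.07891844 -0.53782535 -1.64151716] [ 0.45914373 -0.30065837  0.26147729] [ 0.08103725 -0.30232018 -0.06558347]
```

```bash
python3 -m inch '[{"hand":0.8,"offset":[0,0,-0.2],"delta_rot":[0,0,0]},{"hand":0.8,"offset":[0,0,-0.4],"delta_rot":[0,0,0]},{"hand":0.8,"offset":[0,0,-0.5],"delta_rot":[0,0,0]},{"hand":0.8,"offset":[0,0,-0.5],"delta_rot":[0,0,0]}]' 50
python3 -m inch '[{"hand":0.8,"offset":[0,0,-0.2],"delta_rot":[0,0,0]},{"hand":0.8,"offset":[0,0,-0.4],"delta_rot":[0,0,0]},{"hand":0.8,"offset":[0,0,-0.4],"delta_rot":[0,0,0]},{"hand":0.8,"offset":[0,0,-0.4],"delta_rot":[0,0,0]}]' 50
```

```text
t: 12.65
position: [0.4591, -0.3006, 0.2564]
tcp_rot: [-0.0, 0.031, 1.0, 0.0]
wrist_force: [1.6, 0.8, -2.6]
gripper_width: 0.0106
t: 13.05
position: [0.4591, -0.3006, 0.2525]
tcp_rot: [-0.0, 0.031, 1.0, 0.0]
wrist_force: [1.0, 1.0, -1.3]
gripper_width: 0.0108
```

```bash
python3 -m inch '[{"hand":0.8,"offset":[0,0,-0.1],"delta_rot":[0,0,0]},{"hand":0.8,"offset":[0,0,-0.2],"delta_rot":[0,0,0]},{"hand":0.8,"offset":[0,0,-0.2],"delta_rot":[0,0,0]}]' 50
python3 -m inch '[{"hand":0.8,"offset":[0,0,-0.1],"delta_rot":[0,0,0]},{"hand":0.8,"offset":[0,0,-0.1],"delta_rot":[0,0,0]},{"hand":0.8,"offset":[0,0,-0.1],"delta_rot":[0,0,0]}]' 50
```

```text
t: 13.35
position: [0.4592, -0.3006, 0.2506]
tcp_rot: [-0.0, 0.031, 1.0, -0.0]
wrist_force: [0.8, 0.4, -1.8]
gripper_width: 0.0108
t: 13.65
position: [0.4592, -0.3006, 0.25]
tcp_rot: [0.0, 0.031, 1.0, -0.0]
wrist_force: [-0.3, 1.1, 2.5]
gripper_width: 0.0108
```

Seated: the collar makes contact (~4 N) at z=0.250, as predicted. Release, retreat and inspect.

```bash
python3 -m inch '[{"hand":3,"offset":[0,0,0],"delta_rot":[0,0,0]},{"hand":4,"offset":[0,0,0],"delta_rot":[0,0,0]},{"hand":4,"offset":[0,0,0.3],"delta_rot":[0,0,0]},{"hand":4,"offset":[0,0,2],"delta_rot":[0,0,0]},{"hand":4,"offset":[0,0,5],"delta_rot":[0,0,0]},{"hand":4,"offset":[0,0,8],"delta_rot":[0,0,0]},{"hand":4,"offset":[0,0,8],"delta_rot":[0,0,0]},{"hand":4,"offset":[0,0,8],"delta_rot":[0,0,0]}]' 50
python3 - <<'E'
from h import *
o=monitor.get_obs(); print(o["wrist_force"],o["position"])
snap("wrist","w9.png");
snap("scene","s9.png",(245,170,335,250),5)
a=cv2.imread("pics/w9.png")[100:280,160:350]
cv2.imwrite("pics/w9z.png",cv2.resize(a,None,fx=3,fy=3,interpolation=2))
for n in ["scene","wrist"]:
  for l in ["linchpin_grip","linchpin","ring_end","linchpin_tip"]:
    d=imaging.spot_point(n,l)
    print(n,l,[(round(x["p"],2),towld(n,x["xyz"]).round(4).tolist()) for x in d[:2]])
E
```

```text
t: 14.45
position: [0.4594, -0.3008, 0.3305]
tcp_rot: [0.001, 0.031, 1.0, -0.001]
wrist_force: [0.6, 0.5, -0.5]
gripper_width: 0.0399
[ 0.6138408   0.48885001 -0.49590414] [ 0.45938373 -0.30075296  0.33054618]
scene linchpin_grip [(0.77, [0.4577, -0.3012, 0.0819])]
scene linchpin [(0.97, [0.4559, -0.304, 0.0672])]
scene ring_end []
scene linchpin_tip [(0.94, [0.4566, -0.3016, 0.0359])]
wrist linchpin_grip [(0.6, [0.4555, -0.2981, 0.0818])]
wrist linchpin [(0.61, [0.4575, -0.2995, 0.0597])]
wrist ring_end [(0.88, [0.405, -0.2945, 0.0792])]
wrist linchpin_tip []
```

View pics/w9z.png

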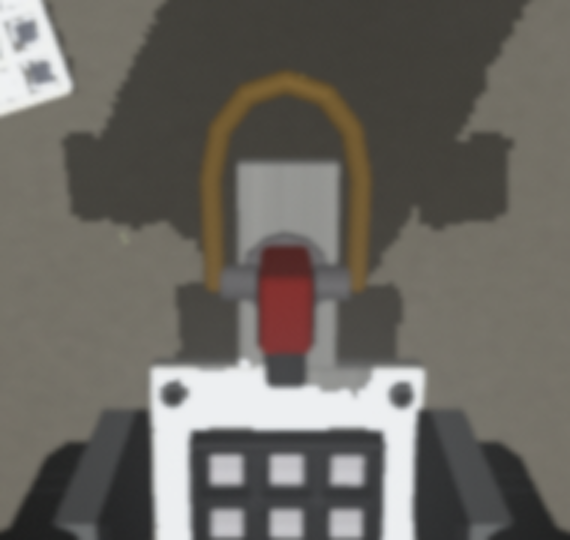

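View pics/s9.png

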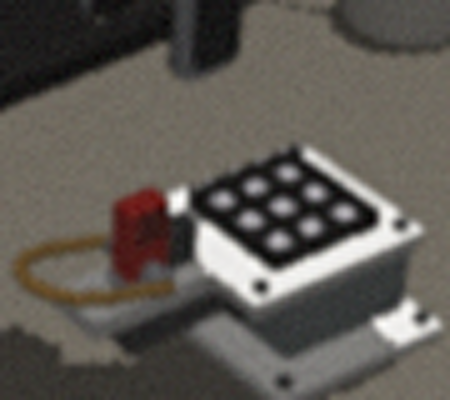

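The pin is home: the collar is flat on the nose and the grip net reads z≈0.082. Now I'll close the fingers and hover over the ring's far end.

```bash
python3 -m inch '[{"hand":0,"offset":[-3,0.2,0],"delta_rot":[0,0,0]},{"hand":0,"offset":[-4.65,0.3,0],"delta_rot":[0,0,0]},{"hand":0,"offset":[-4.65,0.3,-1],"delta_rot":[0,0,0]},{"hand":0,"offset":[-4.65,0.3,-4],"delta_rot":[0,0,0]},{"hand":0,"offset":[-4.65,0.3,-5.7],"delta_rot":[0,0,0]},{"hand":0,"offset":[-4.65,0.3,-5.7],"delta_rot":[0,0,0]},{"hand":0,"offset":[-4.65,0.3,-5.7],"delta_rot":[0,0,0]},{"hand":0,"offset":[-4.65,0.3,-5.7],"delta_rot":[0,0,0]}]' 50
python3 - <<'E'
from h import *
o=monitor.get_obs(); print(o["wrist_force"],o["position"])
snap("wrist","w10.png")
snap("scene","s10.png",(225,150,325,250),5)
snap("top","t10.png",(260,150,350,250),5)
E
```

```text
t: 15.75
position: [0.4135, -0.298, 0.2736]
tcp_rot: [0.001, 0.031, 1.0, -0.001]
wrist_force: [-0.3, 0.1, 0.1]
gripper_width: 0.0
[-0.2909919   0.12800618  0.07682026] [ 0.41349909 -0.29795944  0.27360391]
```

View pics/w10.png

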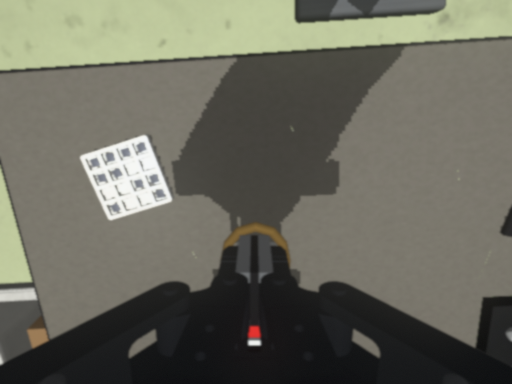

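View pics/s10.png

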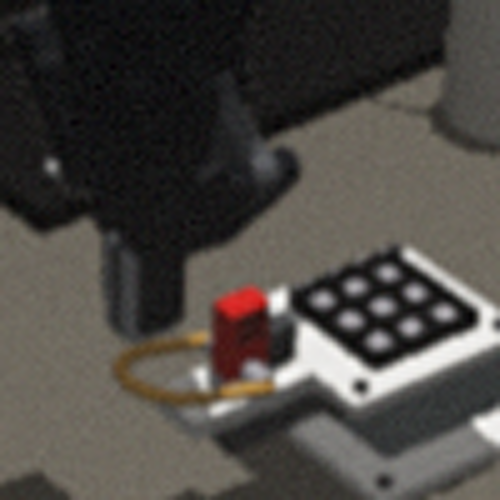

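The closed fingertips are over the ring end, clear of the nose. Pressing the ring down.

```bash
python3 -m inch '[{"hand":0,"offset":[0,0,-0.8],"delta_rot":[0,0,0]},{"hand":0,"offset":[0,0,-1.4],"delta_rot":[0,0,0]},{"hand":0,"offset":[0,0,-1.9],"delta_rot":[0,0,0]},{"hand":0,"offset":[0,0,-2.4],"delta_rot":[0,0,0]},{"hand":0,"offset":[0,0,-2.9],"delta_rot":[0,0,0]},{"hand":0,"offset":[0,0,-3.4],"delta_rot":[0,0,0]},{"hand":0,"offset":[0,0,-3.4],"delta_rot":[0,0,0]}]' 50
python3 - <<'E'
from h import *
snap("scene","s11.png",(225,150,325,250),5)
E
```

```text
t: 16.6
position: [0.4126, -0.2975, 0.2378]
tcp_rot: [-0.0, 0.031, 1.0, 0.0]
wrist_force: [-0.2, 0.2, 0.8]
gripper_width: -0.0
```

View pics/s11.png

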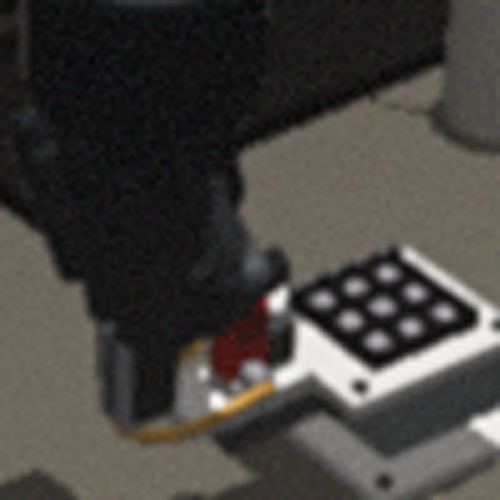

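```bash
python3 -m inch '[{"hand":0,"offset":[0,0,-0.5],"delta_rot":[0,0,0]},{"hand":0,"offset":[0,0,-1.0],"delta_rot":[0,0,0]},{"hand":0,"offset":[0,0,-1.5],"delta_rot":[0,0,0]},{"hand":0,"offset":[0,0,-1.9],"delta_rot":[0,0,0]},{"hand":0,"offset":[0,0,-2.3],"delta_rot":[0,0,0]},{"hand":0,"offset":[0,0,-2.6],"delta_rot":[0,0,0]},{"hand":0,"offset":[0,0,-2.6],"delta_rot":[0,0,0]}]' 50
python3 - <<'E'
from h import *
snap("scene","s12.png",(225,150,325,250),5)
E
```

```text
t: 17.35
position: [0.4125, -0.2975, 0.2122]
tcp_rot: [-0.001, 0.031, 1.0, 0.0]
wrist_force: [0.5, 0.3, -0.5]
gripper_width: -0.0004
```

View pics/s12.png

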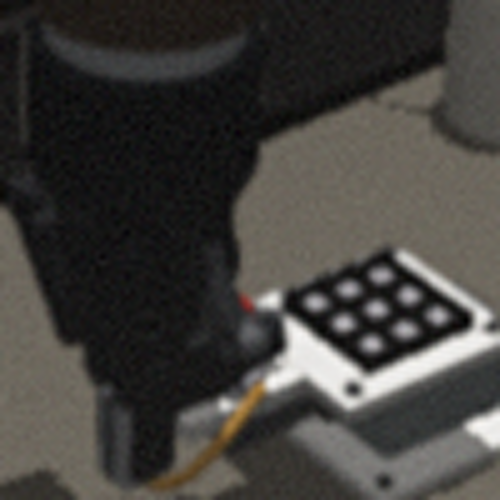

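```bash
python3 -m inch '[{"hand":0,"offset":[0,0,-0.4],"delta_rot":[0,0,0]},{"hand":0,"offset":[0,0,-0.7],"delta_rot":[0,0,0]},{"hand":0,"offset":[0,0,-0.7],"delta_rot":[0,0,0]}]' 50
python3 - <<'E'
from h import *
snap("scene","s13.png",(225,150,325,250),5)
E
```

```text
t: 17.7
position: [0.4118, -0.2971, 0.2047]
tcp_rot: [-0.002, 0.031, 1.0, 0.001]
wrist_force: [0.1, -0.5, -0.2]
gripper_width: 0.0
```

View pics/s13.png

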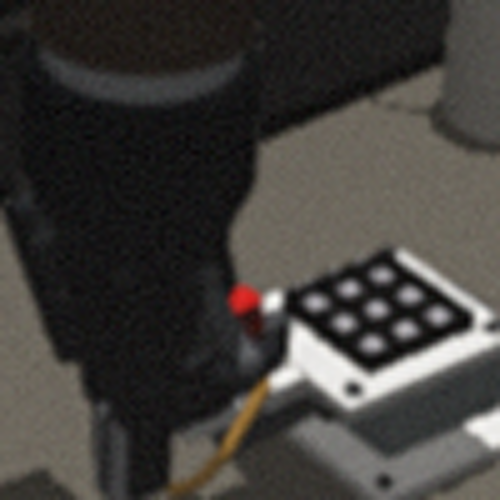

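```bash
python3 - <<'E'
from h import *
a=snap("wrist","w14.png")[180:384,150:360,::-1]; b=snap("scene","s14.png")[170:270,230:330,::-1]
cv2.imwrite("pics/c14.png",np.hstack([cv2.resize(a,(400,400),interpolation=2),cv2.resize(b,(400,400),interpolation=2)]))
E
```

```text
(no output)
```

View pics/c14.png

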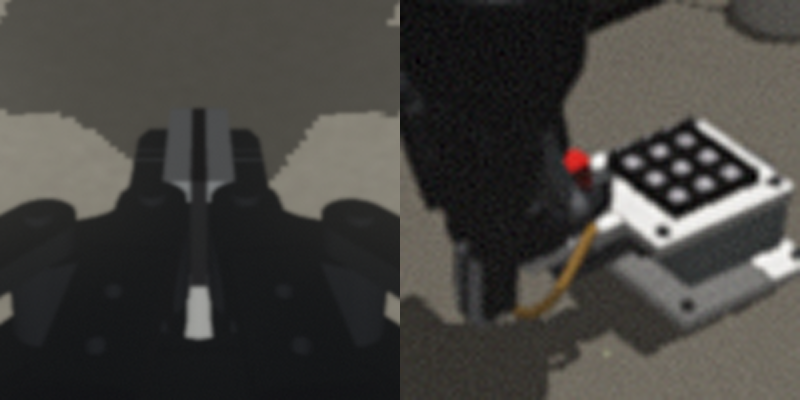

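```bash
python3 -m inch '[{"hand":0,"offset":[0,0,-0.4],"delta_rot":[0,0,0]},{"hand":0,"offset":[0,0,-0.4],"delta_rot":[0,0,0]},{"hand":0,"offset":[0,0,-0.4],"delta_rot":[0,0,0]},{"hand":0,"offset":[0,0,-0.4],"delta_rot":[0,0,0]}]' 50
python3 - <<'E'
from h import *
a=snap("top","t15.png")[150:250,260:360,::-1]; b=snap("scene","s15.png")[170:270,230:330,::-1]
cv2.imwrite("pics/c15.png",np.hstack([cv2.resize(a,(400,400),interpolation=2),cv2.resize(b,(400,400),interpolation=2)]))
E
```

```text
t: 18.25
position: [0.4127, -0.2976, 0.2017]
tcp_rot: [-0.0, 0.031, 1.0, 0.0]
wrist_force: [0.2, 0.1, -0.8]
gripper_width: -0.0002
```

View pics/c15.png

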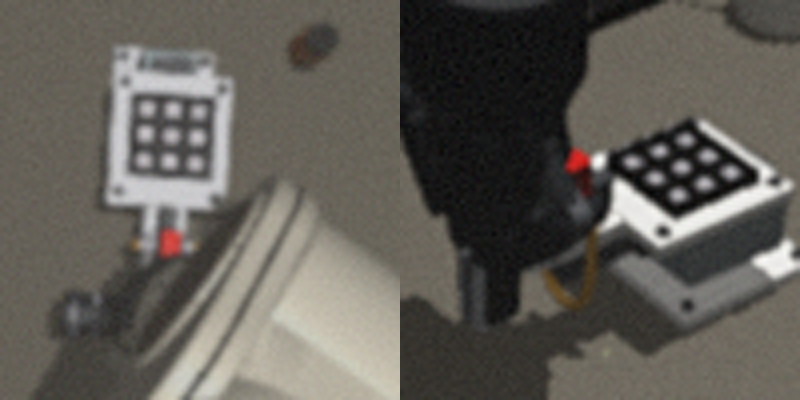

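The ring has left the finger and hangs near vertical (scene px ~ (372,240)). I'll retreat and verify.

```bash
python3 -m inch '[{"hand":0,"offset":[-0.3,0,0.5],"delta_rot":[0,0,0]},{"hand":0,"offset":[-0.5,0,3],"delta_rot":[0,0,0]},{"hand":0,"offset":[-0.5,0,7],"delta_rot":[0,0,0]},{"hand":0,"offset":[-0.5,0,11],"delta_rot":[0,0,0]},{"hand":0,"offset":[-4,6,13],"delta_rot":[0,0,0]},{"hand":0,"offset":[-6,10,13],"delta_rot":[0,0,0]},{"hand":0,"offset":[-6,10,13],"delta_rot":[0,0,0]},{"hand":0,"offset":[-6,10,13],"delta_rot":[0,0,0]},{"hand":0,"offset":[-6,10,13],"delta_rot":[0,0,0]}]' 50
python3 - <<'E'
from h import *
a=snap("top","t16.png")[150:250,260:360,::-1]; b=snap("scene","s16.png")[180:260,250:330,::-1]
cv2.imwrite("pics/c16.png",np.hstack([cv2.resize(a,(400,400),interpolation=2),cv2.resize(b,(400,400),interpolation=2)]))
for n in ["scene","top"]:
  for l in ["linchpin_grip","linchpin","ring_end","linchpin_tip","vial_mid","tray_mid","loupe_mid"]:
    d=imaging.spot_point(n,l)
    print(n,l,[(round(x["p"],2),towld(n,x["xyz"]).round(4).tolist()) for x in d[:2]])
snap("wrist","w16.png")
E
```

```text
t: 19.25
position: [0.3532, -0.1979, 0.3323]
tcp_rot: [0.001, 0.031, 1.0, -0.001]
wrist_force: [0.2, -0.2, -0.2]
gripper_width: -0.0002
scene linchpin_grip [(0.86, [0.457, -0.299, 0.0813])]
scene linchpin [(0.94, [0.4561, -0.3027, 0.0656])]
scene ring_end [(0.41, [0.461, -0.2978, 0.0173])]
scene linchpin_tip [(0.61, [0.4538, -0.3007, 0.0307])]
scene vial_mid [(0.92, [0.5834, -0.4004, 0.0224]), (0.19, [0.4562, -0.3038, 0.0637])]
scene tray_mid [(0.71, [0.3905, -0.3941, 0.0043])]
scene loupe_mid [(0.76, [0.4122, 0.0297, 0.0202])]
top linchpin_grip [(0.49, [0.4514, -0.3022, 0.0856])]
top linchpin [(0.51, [0.4563, -0.2997, 0.0624])]
top ring_end [(0.63, [0.4076, 0.025, 0.0184])]
top linchpin_tip [(0.45, [0.4545, -0.2976, 0.0319])]
top vial_mid [(0.52, [0.5802, -0.3991, 0.0285])]
top tray_mid [(0.42, [0.4542, -0.2991, 0.0302])]
top loupe_mid [(0.5, [0.4093, 0.0287, 0.0154])]
```

View pics/c16.png

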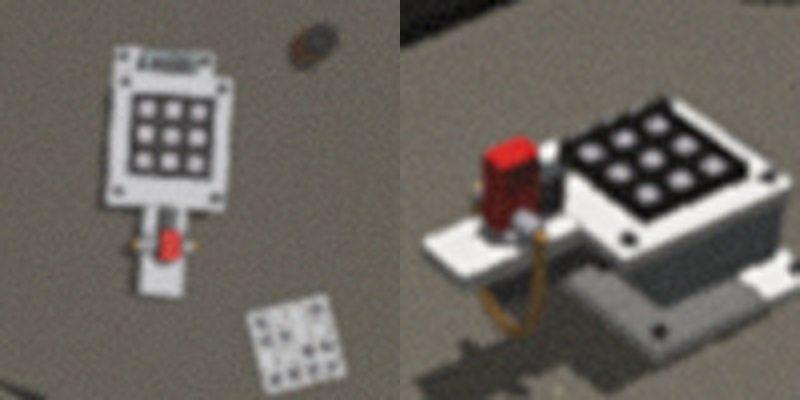

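View pics/w16.png

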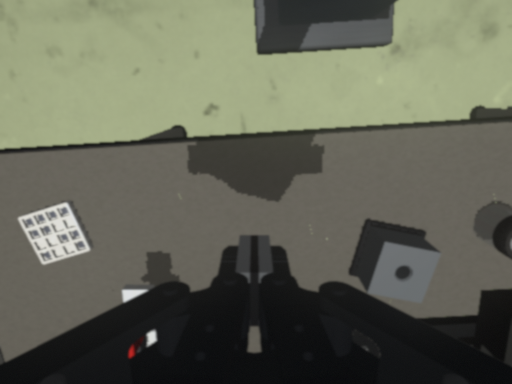

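```bash
python3 - <<'E'
from h import *
H=np.array([.4572,-.3005,.068])
for th in [1.4,1.6,1.82]:
    a=np.radians(14)-th
    print(th,proj("scene",H+.05*np.array([-np.cos(a)*.998,np.cos(a)*.062,np.sin(a)])))
print(proj("scene",H))
im=snap("scene","s17.png",(262,200,292,254),11)
E
```

```text
1.4 [262.78126316 247.57522475]
1.6 [266.97900257 246.99428968]
1.82 [271.78440453 245.28479767]
[272.81725095 222.77253869]
```

View pics/s17.png

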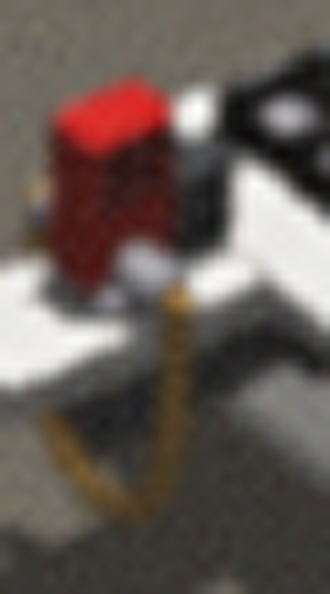

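The near arm hangs vertical, and the ring's lowest point at px (274,246) matches the prediction for 1.82 rad (272,245). Handing in.

```bash
python3 -c "
from h import *
print(monitor.get_obs()['t']); print(job.close_job())"
```

```text
20.15
the job is handed in; nothing more can be done
None
```

The carriage is locked to its rail and the job is handed in, at 20.2 s of the 58 s allowed. I put the pin through the carriage hole and drew the carriage about 8 mm toward its nose with roughly 3 to 4 N on the tongue. There the pin dropped through the hidden bore and I lowered it until the collar was home. After letting go, I pushed the ring's end down with closed fingertips until it swung shut by itself.

**Pin seating:** the collar met the carriage with about 4 N, at the height I had worked out for full seating. Afterwards the networks put the grip at z ≈ 0.081–0.086 m, against 0.083 m expected.

**Ring:** its end sits straight under the pin in the scene picture, at pixel (274,246). A fully shut ring was predicted at (272,245), and the network's z was 0.017 m against 0.018 m. It closed slowly, so it still looked half shut in the first pictures.

**Other objects:** the vial, the tray and the loupe read within about 4 mm of where they started, which is the networks' own error.

**Readings that disagreed:** at low confidence, the top camera's network mistook the loupe for the ring end and the pin for the tray. The pictures and the scene camera contradict both, so I ignored them.

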